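Hang the large round cutter on the empty slanted peg

TASK

Put the biscuit cutters away: hang the larger of the two round cutters on the empty slanted peg, pushing it along the peg until it sits fully home on the sloping board, and let go of it. Leave the other two cutters on the bench (the small round one and the six-sided one) where they stand.

Things in the scene. Friction and masses are not known exactly. Their poses are not given: they have to be found in the camera images.
- ring_cutter: The larger of two plain round biscuit cutters: a steel tube open at both ends, outer diameter 60 mm, wall 4 mm (hole 52 mm), 45 mm tall, about 0.09 kg. It stands upright on the bench; it can be gripped across its outside from above. Origin: its middle, on its axis, 22.5 mm above its lower rim; z runs along its axis.
- free_peg: The empty peg: a fixed steel pin, 12 mm thick, standing out 55 mm at right angles to a sloping wooden board (120 x 120 mm) on a fixed stand. It leans 40 degrees from vertical, roughly towards the robot. Origin: the peg's foot, mid-board, 60 mm above the bench; z runs along the peg to its tip, y level across the board, x up the slope. A twin stand has a square cutter on its peg already.
- small_cutter: The smaller round cutter, to be left standing: steel tube, outer diameter 42 mm, 45 mm tall. Origin: its middle, 22.5 mm above the bench; z up.
- hex_cutter: The six-sided cutter, to be left standing: steel, open at both ends, 58 mm across the flats, 45 mm tall. Origin: its middle, 22.5 mm above the bench; z up.
Mind the look-alikes: they are no part of the job. Leave any yellow look-alike of the ring_cutter alone.

How it is judged:
By the outcome, as a careful person would: the job done as asked, in the order asked, and still so for the second after the job is handed in, with the robot touching nothing.
It also fails if it takes over 38 s, if anything falls off the work surface, if the arm or the gripper's body presses on something with over 40 N, if the wrist force passes 120 N, or if a joint passes its speed limit or range.

ROBOT

A 6-joint arm with a two-finger parallel gripper is mounted at the origin on the work surface. World frame = base frame: x ahead of the robot, y to its left, z up, the work surface at z = 0. Lengths are in m, angles in rad, forces in N, time in s.
With the tool pointing down it reaches from about 0.35 to 0.725 m from the base axis. Payload 4.3 kg.
Tool frame: the origin (TCP) lies midway between the tips of the shut fingers; the grasp point (between the pads) lies 19 mm behind it; y points along the fingers, x is the direction in which the jaws open and shut, and the axes are right-handed (so a half turn about y gives the same grasp; the last joint's range is limited). The gripper opens to 85 mm and grips with 20 to 120 N. Pads are 22 mm wide; open, the fingers measure 114 mm over their backs; the gripper's body (76 mm by 85 mm) begins 54 mm behind the grasp point. The pads swing forward as they close: fully open they stand 13 mm farther back than shut.
Start: joints at [1.058, 0.377, 0.081, 1.274, 0, 1.46], TCP at [0.225, 0.529, 0.231] pointing down, gripper open.
Joint ranges: [-2.72, 2.72], [-0.84, 1.66], [-1.02, 1.22], [-1.77, 2.12], [-1.37, 1.28], [-3.14, 3.14]. Speed limits (rad/s): [2.57, 2.57, 3.14, 3.14, 3.14, 3.14].

INTERFACE

Orientations are given as a rotation vector (axis times angle).
In Python, from bench import ctrl, cams gives the robot as it stands. The module is installed in compiled form; this text tells all that it offers.
- The arm moves only by the shell command python3 -m jog 'ROWS' [OPENING]. ROWS is JSON, a list of rows, each a list of 2 entries, a list of its own where there are three numbers: the shift along the tool's x, y, z in mm, then the turn, a rotation vector about the tool's x, y, z in rad. A call has 1 to 20 rows; each row is the pose to reach, as a shift and turn from the pose commanded when the call began, along the tool's axes at that moment; what a row does not reach only later rows make up. A row lasts 1/8 s, in which the tool goes at most 62.5 mm and 10.7 degrees, less where a joint would pass 70% of its speed; a pose out of reach is approached as far as the arm can. A call with a gripper value outside its range is refused whole. OPENING is the opening, from 0 (shut) to 1 (fully open), set as the call begins (- or left out, the last holds). The fingers move at their own pace and stop on an object; the grip force is fixed at half the most. Time passes only in rows, so rows that repeat a pose let the fingers close. It gives the time, the measured TCP pose, the force and the opening at its end, in the units of the state.
- ctrl.read_state(): the state, without advancing time (a new reading comes with each control period).
- cams.get_image(name): name is "side" or "top" or "wrist"; returns a dict with "color" (384x512x3 uint8, red, green, blue), "K" (3x3 intrinsics, pixels), "position" and "attitude" of the camera in the world; the wrist camera has in their place "tool_from_camera" (4x4, takes a point from camera to tool coordinates, whose origin is the TCP and whose axes are the tool frame's). Camera axes: x right, y down, z forward; pixel columns grow to the right and rows downward; lengths in m; the calibration is good to about 2 mm. A picture is of the moment at which its call begins: read the wrist's pose just before it. There is no depth.
- ctrl.hand_in(): hands the job in, once; it reports no verdict.
The state is a dict: "clock": time; "joint_positions": joint angles; "qd": joint speeds; "joint_efforts": joint torques, N m; "ee_pos": TCP position; "tool_rot": TCP orientation; "wrist_force": force on the tool from outside, world axes, zero at the start; "torque": the same for the moment, N m; "gripper_width": finger opening in m.
Only numpy, scipy, OpenCV 4.12 (cv2) and the standard library are available. Lean on these libraries where they do the work, as an engineer would, in place of code of your own. Each camera call takes 0.05 s, during which the arm holds its last target.

## Working session

There is one attempt and no reset: what is moved stays moved. The work goes in short steps, Python scripts to look and compute and a shell command to move; the robot and the scene stay as the last step left them, time stands still between calls to the robot, and variables do not carry over. Pictures are saved under pics/ and viewed, and the job is handed in when it is done.

```bash
mkdir -p pics; ls; python3 - <<'E'
from bench import ctrl, cams
import cv2
s=ctrl.read_state()
for k,v in s.items(): print(k,v)
for n in ["side","top","wrist"]:
    d=cams.get_image(n)
    cv2.imwrite(f"pics/{n}0.png",d["color"][:,:,::-1])
    import pickle; pickle.dump((d,s),open(f"{n}0.pkl","wb"))
    print(n,{k:v for k,v in d.items() if k!="color"})
E
```

```text
pics
clock 0.0
joint_positions [ 1.05771794e+00  3.78085700e-01  7.96292533e-02  1.27440855e+00
 -1.79747394e-05  1.46055182e+00]
qd [-0.00106979 -0.00206044 -0.00060897 -0.00013732 -0.00109664  0.00202532]
joint_efforts [-6.74404873e-04 -4.63604629e+01  2.69875896e+01  2.08656234e-02
 -3.89491979e-04 -7.40952515e-06]
ee_pos [0.22505975 0.52840747 0.23034926]
tool_rot [-1.37424597 -0.90617214  0.90918921]
wrist_force [0.28616114 0.54307322 0.66941642]
torque [-0.02396818 -0.03672875 -0.03013351]
gripper_width 0.08568768680578953
side {'K': array([[423.64960216,   0.        , 258.48528433],
       [  0.        , 423.64960216, 193.39183952],
       [  0.        ,   0.        ,   1.        ]]), 'position': array([0.45620474, 0.74209538, 0.58956726]), 'attitude': array([-0.05738293,  2.74947062, -1.48407965])}
top {'K': array([[421.48967963,   0.        , 260.69044211],
       [  0.        , 421.48967963, 188.58007648],
       [  0.        ,   0.        ,   1.        ]]), 'position': array([ 0.3918759 , -0.00786836,  0.89330595]), 'attitude': array([-2.12584596,  2.17371707, -0.12877754])}
wrist {'K': array([[299.21964927,   0.        , 257.70705591],
       [  0.        , 299.21964927, 188.79991112],
       [  0.        ,   0.        ,   1.        ]]), 'tool_from_camera': array([[ 9.99999060e-01, -5.96437264e-04,  1.23462866e-03,
        -7.09797870e-04],
       [-1.35123053e-03, -2.75756214e-01,  9.61226656e-01,
        -1.42492787e-01],
       [-2.32854872e-04, -9.61227421e-01, -2.75756760e-01,
         6.96600788e-02],
       [ 0.00000000e+00,  0.00000000e+00,  0.00000000e+00,
         1.00000000e+00]])}
```

View pics/side0.png

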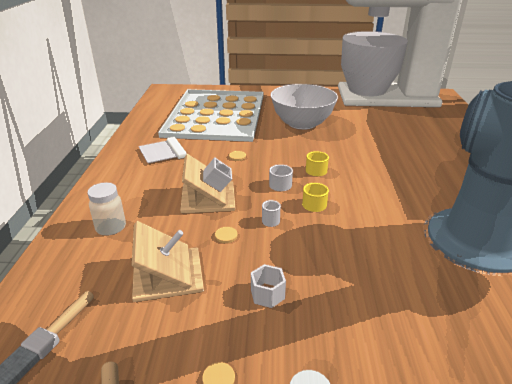

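View pics/top0.png

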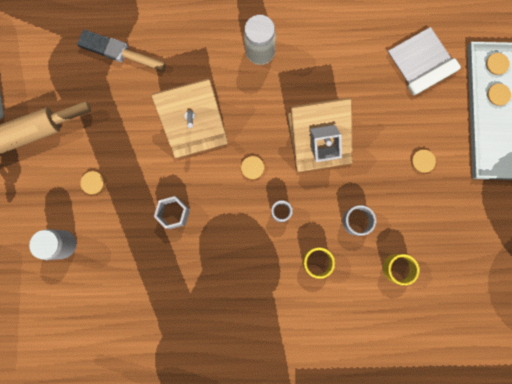

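View pics/wrist0.png

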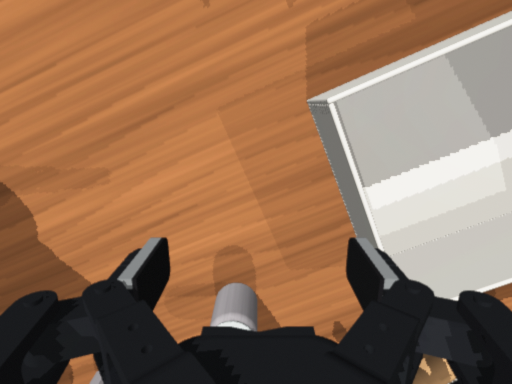

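List of candidates for the ring_cutter (top picture):
- Grey round at (360,220).
- Small grey round at (282,211).
- Yellow look-alikes at (319,263) and (403,270).
- Hex at (171,212).
- The square cutter on the twin stand's peg at (327,143).

By the description it is the larger grey round at (360,220). The free peg is at (190,118). Next is a close crop and the measurements.

```bash
cat > h.py <<'E'
import numpy as np, cv2, pickle
from scipy.spatial.transform import Rotation as R
def load(n): return pickle.load(open(n+".pkl","rb"))
def cam(d,s=None):
    if "position" in d: return R.from_rotvec(d["attitude"]).as_matrix(), np.array(d["position"])
    T=np.array(d["tool_from_camera"]); Rt=R.from_rotvec(s["tool_rot"]).as_matrix()
    return Rt@T[:3,:3], Rt@T[:3,3]+np.array(s["ee_pos"])
def ray(d,uv,s=None):
    Rc,p=cam(d,s); v=Rc@np.linalg.inv(d["K"])@np.array([uv[0],uv[1],1.]); return p,v/np.linalg.norm(v)
def plane(d,uv,z,s=None):
    p,v=ray(d,uv,s); return p+v*(z-p[2])/v[2]
def proj(d,X,s=None):
    Rc,p=cam(d,s); q=d["K"]@(Rc.T@(np.array(X)-p)); return q[:2]/q[2]
def tri(rs):
    A=sum(np.eye(3)-np.outer(v,v) for p,v in rs); b=sum((np.eye(3)-np.outer(v,v))@p for p,v in rs); return np.linalg.solve(A,b)
E
python3 - <<'E'
from h import *
t,_=load("top0"); sd,_=load("side0"); w,s=load("wrist0")
Rt=R.from_rotvec(s["tool_rot"]).as_matrix(); print("tool axes cols",Rt.round(3))
print("top cam right/down/fwd",cam(t)[0].round(2))
for n,uv in dict(ring=(360,220),small=(282,211),hex=(171,212),y1=(319,263),y2=(403,270)).items(): print(n,plane(t,uv,.045).round(4), proj(sd,plane(t,uv,.045)).round(0))
im=t["color"][:,:,::-1]
a=cv2.resize(im[80:290,140:430],None,fx=2.75,fy=2.75,interpolation=cv2.INTER_CUBIC); cv2.imwrite("pics/topcrop.png",a)
b=cv2.resize(sd["color"][140:310,120:340,::-1],None,fx=3.5,fy=3.5,interpolation=cv2.INTER_CUBIC); cv2.imwrite("pics/sidecrop.png",b)
c=cv2.resize(im[75:165,145:235],None,fx=6.6,fy=6.6,interpolation=cv2.INTER_CUBIC); cv2.imwrite("pics/pegtop.png",c)
E
```

```text
tool axes cols [[ 0.392 -0.001 -0.92 ]
 [ 0.92  -0.002  0.392]
 [-0.002 -1.     0.   ]]
top cam right/down/fwd [[-0.02 -0.99  0.13]
 [-1.    0.02  0.01]
 [-0.01 -0.13 -0.99]]
ring [ 0.4343 -0.1984  0.045 ] [281. 170.]
small [ 0.4559 -0.0427  0.045 ] [272. 204.]
hex [0.4589 0.1814 0.045 ] [269. 275.]
y1 [ 0.3511 -0.113   0.045 ] [316. 189.]
y2 [ 0.334  -0.2779  0.045 ] [318. 156.]
```

View pics/topcrop.png

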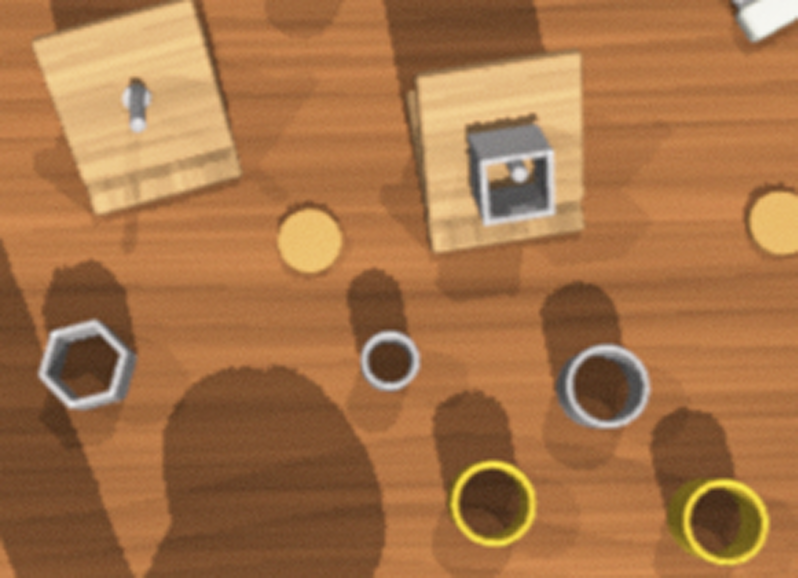

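View pics/sidecrop.png

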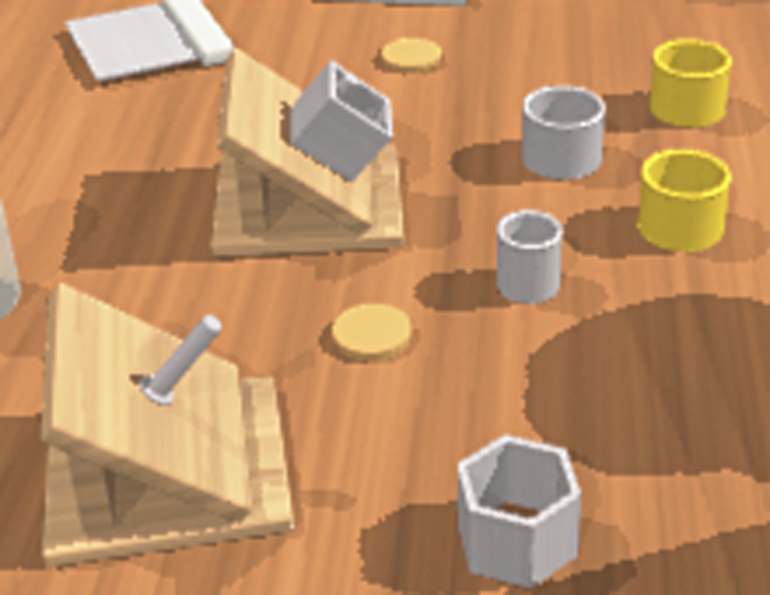

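View pics/pegtop.png

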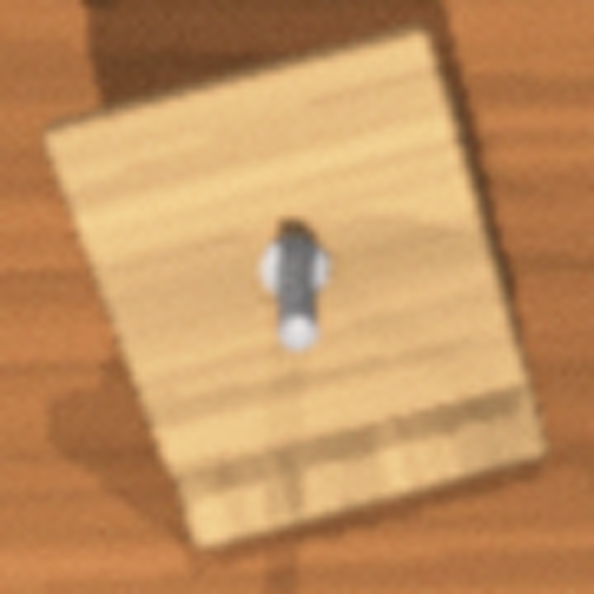

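The crops confirm the choice: the larger grey round cutter is at (360,220), about (0.434,-0.198). The free peg's tip is at about (190,125) in the top picture and (180,232) in the side picture. Next I refine both.

```bash
python3 - <<'E'
from h import *
t,_=load("top0"); sd,_=load("side0")
def T(u,v): return (145+(u+.5)/6.6-.5, 75+(v+.5)/6.6-.5)
def S(u,v): return (120+(u+.5)/3.5-.5,140+(v+.5)/3.5-.5)
for n,a,b in [("tip",(297,333),(212,323)),("foot",(294,268),(156,393))]:
    r=[ray(t,T(*a)),ray(sd,S(*b))]; X=tri(r)
    print(n,X.round(4),"res mm",[(1e3*np.linalg.norm((np.eye(3)-np.outer(v,v))@(X-p))).round(1) for p,v in r])
# board edges (corners, top face), heights by spec
h=.06+.06*np.sin(np.radians(40)); l=.06-.06*np.sin(np.radians(40))
A=plane(t,T(47,130),h);B=plane(t,T(425,32),h)
print("upper edge",A.round(4),B.round(4),np.linalg.norm(A-B).round(4),"yaw edge deg",np.degrees(np.arctan2(*(A-B)[[1,0]])))
for a in [(180,478),(522,392)]: print("low",plane(t,T(*a),l).round(4))
C=plane(t,T(198,548),.0);D=plane(t,T(547,455),.0); print("base front",C,D,np.degrees(np.arctan2(*(C-D)[[1,0]])))
# ring: grey mask
im=t["color"].astype(int); mx=im.max(2);mn=im.min(2)
m=((mx-mn<35)&(mx>105)).astype(np.uint8); m[:,:330]=0; m[:,395:]=0; m[:190]=0; m[250:]=0
pts=np.argwhere(m)[:,::-1]
hull=cv2.convexHull(pts.astype(np.int32)); print(len(pts),cv2.boundingRect(pts.astype(np.int32)))
# bright rim only
for th in (150,170,190):
    q=np.argwhere(m.astype(bool)&(mx>th))[:,::-1]
    if len(q)>10:
        P=np.array([plane(t,a,.045)[:2] for a in q]); M=np.c_[2*P,np.ones(len(P))]; c=np.linalg.lstsq(M,(P**2).sum(1),rcond=None)[0]; print(th,len(q),"c",c[:2].round(4),"r",np.sqrt(c[2]+c[:2]@c[:2]).round(4))
# side view rim
im=sd["color"].astype(int); mx=im.max(2);mn=im.min(2)
m=((mx-mn<35)&(mx>105)); m[:,:262]=0;m[:,300:]=0;m[:160]=0;m[195:]=0
q=np.argwhere(m)[:,::-1]; print("side bbox",cv2.boundingRect(q.astype(np.int32)))
for X in [(.4343,-.1984)]:
    k=[proj(sd,(X[0]+.03*np.cos(a),X[1]+.03*np.sin(a),z)) for a in np.linspace(0,6.28,60) for z in (0,.045)]; k=np.array(k); print(k.min(0),k.max(0))
E
```

```text
tip [0.6232 0.134  0.1006] res mm [np.float64(0.7), np.float64(0.7)]
foot [0.6562 0.1425 0.0583] res mm [np.float64(0.6), np.float64(0.6)]
upper edge [0.6871 0.2089 0.0986] [0.7146 0.096  0.0986] 0.1161 yaw edge deg 103.70414270147383
low [0.5986 0.1857 0.0214]
low [0.6242 0.0756 0.0214]
base front [0.58007631 0.18442314 0.        ] [0.60847173 0.06961179 0.        ] 103.89176370571992
306 (343, 205, 33, 31)
150 203 c [ 0.4342 -0.1993] r 0.0279
170 153 c [ 0.4341 -0.1996] r 0.0281
190 82 c [ 0.4341 -0.2   ] r 0.0282
side bbox (269, 165, 24, 26)
[269.20523585 164.22349289] [292.97402551 191.12009109]
```

```bash
cat >> h.py <<'E'
def to(s,X,Rw):
    Rt=R.from_rotvec(s["tool_rot"]).as_matrix()
    return (1e3*Rt.T@(np.array(X)-s["ee_pos"])).round(1), R.from_matrix(Rt.T@Rw).as_rotvec().round(4)
def pose(yaw,tilt):
    # jaw x level at yaw; tool y down, tilted by -tilt about tool x
    c,s_=np.cos(np.radians(yaw)),np.sin(np.radians(yaw)); x=np.array([c,s_,0]);y=np.array([0,0,-1.]);z=np.cross(x,y)
    return np.c_[x,y,z]@R.from_rotvec([-np.radians(tilt),0,0]).as_matrix()
E
python3 - <<'E'
from h import *; from bench import ctrl
s=ctrl.read_state(); G=pose(103.8,0)
print(to(s,(.42,.2,.22),G)); print(to(s,(.4342,-.1995,.13),G))
E
```

```text
(array([-225.9,   10.9, -308. ]), array([-6.000e-04, -6.436e-01, -1.500e-03]))
(array([-587.7,  101.4, -477.7]), array([-6.000e-04, -6.436e-01, -1.500e-03]))
```

```bash
python3 -m jog '[[[-226,11,-308],[0,-0.644,0]],[[-226,11,-308],[0,-0.644,0]],[[-226,11,-308],[0,-0.644,0]],[[-226,11,-308],[0,-0.644,0]],[[-226,11,-308],[0,-0.644,0]],[[-226,11,-308],[0,-0.644,0]],[[-226,11,-308],[0,-0.644,0]],[[-588,101,-478],[0,-0.644,0]],[[-588,101,-478],[0,-0.644,0]],[[-588,101,-478],[0,-0.644,0]],[[-588,101,-478],[0,-0.644,0]],[[-588,101,-478],[0,-0.644,0]],[[-588,101,-478],[0,-0.644,0]],[[-588,101,-478],[0,-0.644,0]],[[-588,101,-478],[0,-0.644,0]],[[-588,101,-478],[0,-0.644,0]]]' 1
python3 - <<'E'
from h import *; from bench import ctrl,cams
s=ctrl.read_state(); d=cams.get_image("wrist"); pickle.dump((d,s),open("wrist1.pkl","wb")); cv2.imwrite("pics/wrist1.png",d["color"][:,:,::-1])
print(to(s,(.4342,-.1995,.006),pose(103.8,0)), s["joint_positions"], proj(d,(.4342,-.1995,.045),s))
E
```

```text
clock: 2.15
ee_pos: [0.4342, -0.1986, 0.1301]
tool_rot: [-1.084, -1.385, 1.384]
wrist_force: [0.5, -0.1, -1.2]
gripper_width: 0.0854
(array([ -1. , 124.1,   0.2]), array([-0.0005,  0.0004,  0.0012])) [-5.62251479e-01  2.42379532e-01 -3.78853978e-01  9.50751376e-01
  4.78644406e-04 -8.03484127e-01] [257.19544052 194.16780511]
```

View pics/wrist1.png

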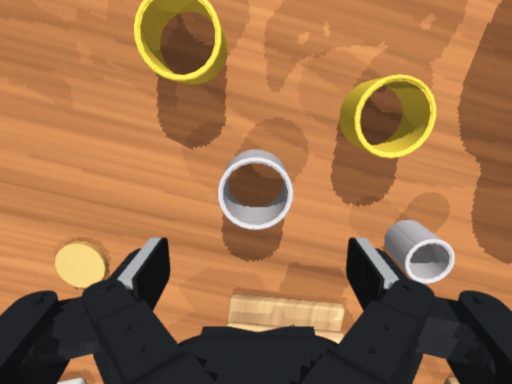

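The larger grey ring is at (256,190) between the jaws, where I predicted (257,194). The yellow cutters and the small one are clear of the fingers.

```bash
python3 -m jog '[[[-1,60,0],[0,0,0]],[[-1,100,0],[0,0,0]],[[-1,124,0],[0,0,0]],[[-1,124,0],[0,0,0]],[[-1,124,0],[0,0,0]]]' 1
python3 -m jog '[[[0,0,0],[0,0,0]],[[0,0,0],[0,0,0]],[[0,0,0],[0,0,0]],[[0,0,0],[0,0,0]],[[0,0,0],[0,0,0]],[[0,0,0],[0,0,0]],[[0,0,0],[0,0,0]],[[0,0,0],[0,0,0]]]' 0
python3 - <<'E'
from h import *; from bench import ctrl,cams
s=ctrl.read_state(); d=cams.get_image("wrist"); pickle.dump((d,s),open("wrist2.pkl","wb")); cv2.imwrite("pics/wrist2.png",d["color"][:,:,::-1])
print(s["ee_pos"],s["wrist_force"],s["gripper_width"])
E
```

```text
clock: 2.82
ee_pos: [0.4358, -0.2, 0.0074]
tool_rot: [-1.086, -1.386, 1.386]
wrist_force: [-0.1, 0.2, 0.7]
gripper_width: 0.0854
clock: 3.82
ee_pos: [0.4361, -0.2008, 0.0081]
tool_rot: [-1.088, -1.386, 1.384]
wrist_force: [-1.4, 2.1, 9.3]
gripper_width: 0.059
[ 0.43613337 -0.20075142  0.00808118] [-1.39740819  2.10360426  9.32967538] 0.05900870336487786
```

View pics/wrist2.png

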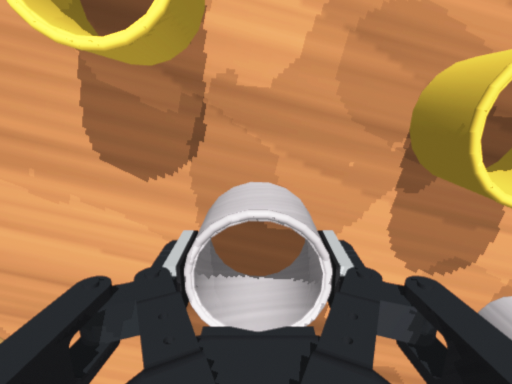

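The grip holds: the opening is 59 mm, and the ring's rim is centred at about (258,270) between the pads. Now I work out the carry.

```bash
python3 - <<'E'
from h import *; from bench import ctrl
s=ctrl.read_state(); w,sw=load("wrist2")
top=np.array([proj(w,(.4342+.03*np.cos(a),-.1995+.03*np.sin(a),.045),sw) for a in np.linspace(0,6.28,90)]); print("pred rim",top.min(0),top.max(0))
G=pose(103.8,0);P=pose(103.8,40); N=-P[:,1];U=-P[:,2]; print("N",N,"U",U)
F=np.array([.656,.1425,.060])
for n,X,Rw in [("lift",(.434,-.2,.17),G),("mid",(.46,0,.22),G),("hi",(.55,.12,.21),P),("P2",F+.088*N-.0075*U,P)]: print(n,np.round(X,3),to(s,X,Rw))
E
```

```text
pred rim [188.82772191 210.14771855] [338.20978601 341.17328049]
N [-0.62423308 -0.15332635  0.76604444] U [0.74393202 0.18272723 0.64278761]
lift [ 0.434 -0.2    0.17 ] (array([   1. , -161.9,    1.5]), array([ 0.0025,  0.0002, -0.0015]))
mid [0.46 0.   0.22] (array([ 188.9, -212. ,  -71.6]), array([ 0.0025,  0.0002, -0.0015]))
hi [0.55 0.12 0.21] (array([ 284. , -201.9, -187.7]), array([-0.6956,  0.0008, -0.0014]))
P2 [0.595 0.128 0.123] (array([ 280.6, -114.3, -233.4]), array([-0.6956,  0.0008, -0.0014]))
```

```bash
python3 -m jog '[[[0,-40,0],[0,0,0]],[[1,-100,0],[0,0,0]],[[1,-162,1],[0,0,0]],[[50,-190,-20],[0,0,0]],[[100,-212,-40],[0,0,0]],[[145,-212,-55],[0,0,0]],[[189,-212,-72],[-0.1,0,0]],[[225,-212,-115],[-0.25,0,0]],[[255,-205,-150],[-0.4,0,0]],[[284,-202,-188],[-0.55,0,0]],[[284,-202,-188],[-0.697,0,0]],[[284,-202,-188],[-0.697,0,0]],[[284,-202,-188],[-0.697,0,0]],[[284,-202,-188],[-0.697,0,0]]]'
python3 - <<'E'
from h import *; from bench import ctrl,cams
s=ctrl.read_state()
for n in ("side","wrist"):
    d=cams.get_image(n); pickle.dump((d,s),open(n+"3.pkl","wb")); cv2.imwrite(f"pics/{n}3.png",d["color"][:,:,::-1])
P=pose(103.8,40); N=-P[:,1];U=-P[:,2]; F=np.array([.656,.1425,.060])
print(s["joint_positions"].round(3))
for k in (.088,.006): print(to(s,F+k*N-.0075*U,P))
d,_=load("wrist3"); print("tip,foot px",proj(d,F+.055*N,s),proj(d,F,s))
E
```

```text
clock: 5.62
ee_pos: [0.5541, 0.1201, 0.2132]
tool_rot: [-1.518, -1.934, 0.897]
wrist_force: [-0.1, -0.5, -0.5]
gripper_width: 0.0589
[ 0.026 -0.131 -0.846  0.163  0.137 -0.166]
(array([-2.4, 96.3, 26.5]), array([ 0.005 ,  0.0007, -0.0014]))
(array([ -2.3, 178.3,  26.9]), array([ 0.005 ,  0.0007, -0.0014]))
tip,foot px [255.80186686 160.36436152] [256.13077066 150.82320743]
```

View pics/side3.png

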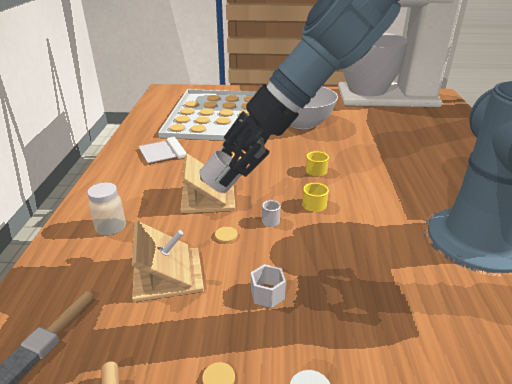

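View pics/wrist3.png

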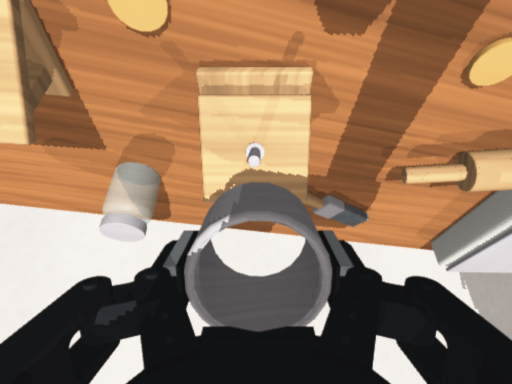

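In the wrist picture the peg tip is at (255,160), exactly as predicted. The board edges are parallel to the jaws, and the ring is held square. Next I move to a point before the tip.

```bash
python3 -m jog '[[[-1,10,20],[0.005,0,0]],[[-2,45,26],[0.005,0,0]],[[-2,75,26],[0.005,0,0]],[[-2,96,26],[0.005,0,0]],[[-2,96,26],[0.005,0,0]],[[-2,96,26],[0.005,0,0]]]'
python3 - <<'E'
from h import *; from bench import ctrl,cams
s=ctrl.read_state()
for n in ("side","wrist","top"):
    d=cams.get_image(n); pickle.dump((d,s),open(n+"4.pkl","wb")); cv2.imwrite(f"pics/{n}4.png",d["color"][:,:,::-1])
P=pose(103.8,40); N=-P[:,1];U=-P[:,2]; F=np.array([.656,.1425,.060])
for k in (.088,.006): print(to(s,F+k*N-.0075*U,P))
d,_=load("wrist4"); print("tip,foot px",proj(d,F+.055*N,s),proj(d,F,s))
a=cv2.resize(load("side4")[0]["color"][170:310,110:300,::-1],None,fx=4,fy=4,interpolation=cv2.INTER_CUBIC); cv2.imwrite("pics/side4c.png",a)
E
```

```text
clock: 6.48
ee_pos: [0.5914, 0.1284, 0.119]
tool_rot: [-1.511, -1.927, 0.905]
wrist_force: [0.9, -0.1, -0.9]
gripper_width: 0.0589
(array([-1.7, -0.4, -5.2]), array([-0.0053,  0.0003,  0.0001]))
(array([-1.7, 81.6, -5.7]), array([-0.0053,  0.0003,  0.0001]))
tip,foot px [256.24483636 237.96244704] [256.49497585 209.00998616]
```

View pics/side4c.png

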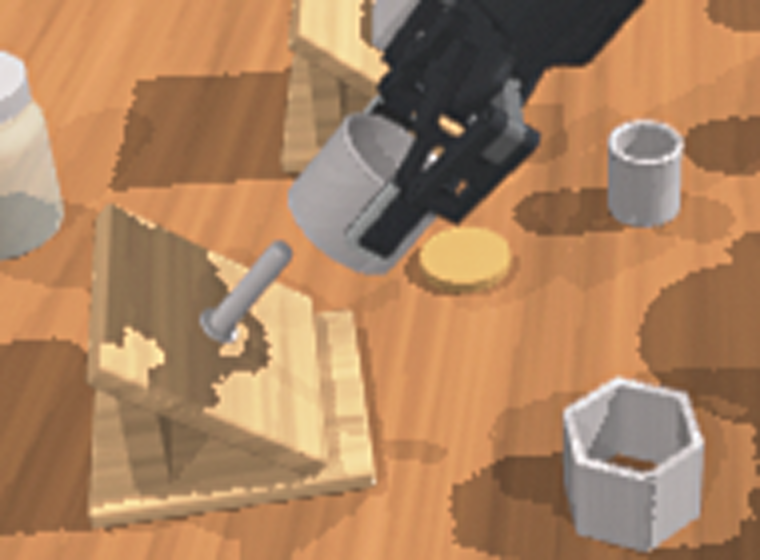

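View pics/wrist4.png

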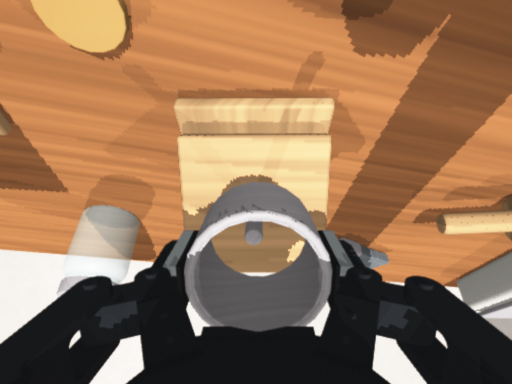

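The peg tip at (255,235) in the wrist picture shows inside the ring's hole. The tool sits about 5 mm too far downslope, so I correct that and start on the peg.

```bash
python3 -m jog '[[[-1,0,-5],[-0.005,0,0]],[[-1,10,-5],[-0.005,0,0]],[[-1,25,-5],[-0.005,0,0]],[[-1,40,-5],[-0.005,0,0]],[[-1,55,-5],[-0.005,0,0]],[[-1,68,-5],[-0.005,0,0]],[[-1,70,-5],[-0.005,0,0]],[[-1,70,-5],[-0.005,0,0]]]'
python3 - <<'E'
from h import *; from bench import ctrl,cams
s=ctrl.read_state()
for n in ("side","wrist"):
    d=cams.get_image(n); pickle.dump((d,s),open(n+"5.pkl","wb")); cv2.imwrite(f"pics/{n}5.png",d["color"][:,:,::-1])
P=pose(103.8,40); N=-P[:,1];U=-P[:,2]; F=np.array([.656,.1425,.060])
print(to(s,F+.006*N-.0075*U,P))
d,_=load("wrist5"); print("tip,foot px",proj(d,F+.055*N,s),proj(d,F,s))
a=cv2.resize(load("side5")[0]["color"][170:310,110:300,::-1],None,fx=4,fy=4,interpolation=cv2.INTER_CUBIC); cv2.imwrite("pics/side5c.png",a)
E
```

```text
clock: 7.62
ee_pos: [0.6378, 0.1391, 0.0671]
tool_rot: [-1.513, -1.93, 0.902]
wrist_force: [0.3, -0.3, -0.2]
gripper_width: 0.0589
(array([-1. , 11.3, -2.1]), array([-0.0015,  0.0002,  0.0003]))
tip,foot px [257.32905165 304.8815207 ] [257.32484592 244.17340158]
```

View pics/side5c.png

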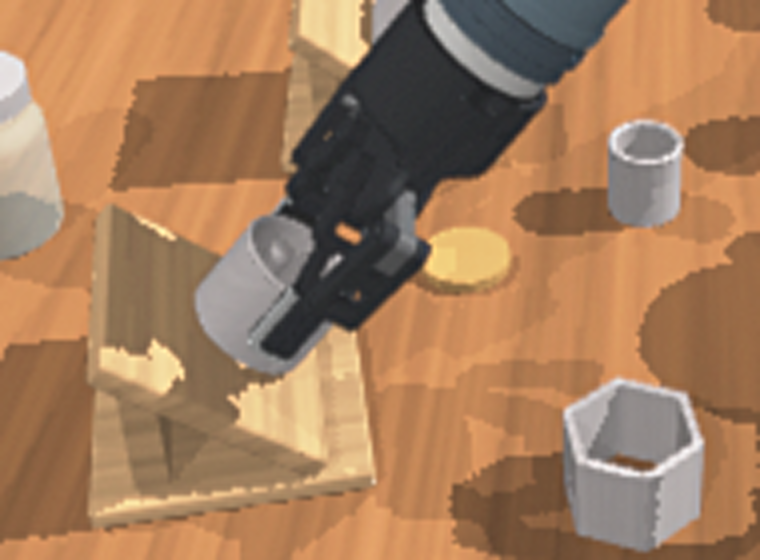

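View pics/wrist5.png

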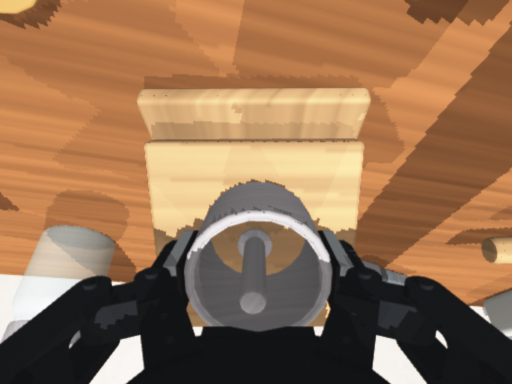

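The peg tip at (253,300) and its foot at (255,243) are both inside the ring, with no contact force. Now I press the ring home gently.

```bash
python3 -m jog '[[[-1,3,-2],[0,0,0]],[[-1,6,-2],[0,0,0]],[[-1,8,-2],[0,0,0]],[[-1,9,-2],[0,0,0]],[[-1,9,-2],[0,0,0]]]'; python3 -m jog '[[[0,1,0],[0,0,0]],[[0,1.5,0],[0,0,0]],[[0,1.5,0],[0,0,0]]]'
```

```text
clock: 8.35
ee_pos: [0.6452, 0.1398, 0.0616]
tool_rot: [-1.513, -1.931, 0.902]
wrist_force: [-0.5, -1.1, -1.4]
gripper_width: 0.059
clock: 8.72
ee_pos: [0.6453, 0.1399, 0.0613]
tool_rot: [-1.514, -1.931, 0.901]
wrist_force: [-12.3, -4.1, 13.1]
gripper_width: 0.0591
```

The force is 18 N along the peg, and the TCP is 8.1 mm above the board. That matches the rim offset I measured at the grasp, so the ring is home. I release it.

```bash
python3 -m jog '[[[0,0,0],[0,0,0]],[[0,0,0],[0,0,0]],[[0,0,0],[0,0,0]],[[0,0,0],[0,0,0]],[[0,0,0],[0,0,0]],[[0,0,0],[0,0,0]]]' 1
python3 - <<'E'
from h import *; from bench import ctrl,cams
s=ctrl.read_state()
for n in ("side","wrist"):
    d=cams.get_image(n); pickle.dump((d,s),open(n+"6.pkl","wb")); cv2.imwrite(f"pics/{n}6.png",d["color"][:,:,::-1])
a=cv2.resize(load("side6")[0]["color"][170:310,110:300,::-1],None,fx=4,fy=4,interpolation=cv2.INTER_CUBIC); cv2.imwrite("pics/side6c.png",a)
E
```

```text
clock: 9.48
ee_pos: [0.6462, 0.1401, 0.0605]
tool_rot: [-1.513, -1.931, 0.902]
wrist_force: [-0.9, 0.2, 0.0]
gripper_width: 0.0856
```

View pics/side6c.png

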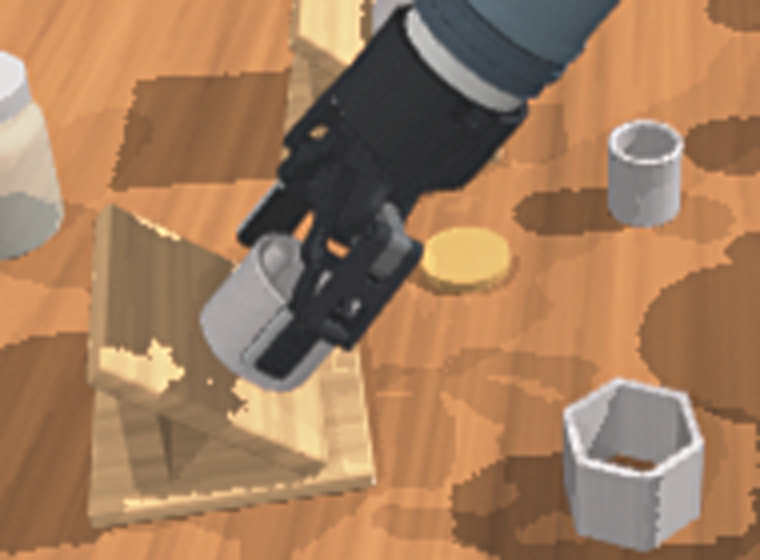

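View pics/wrist6.png

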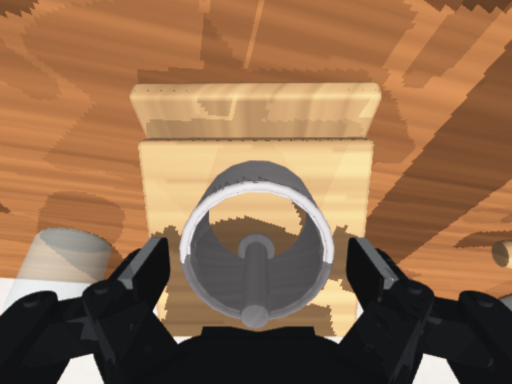

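The ring is free of both pads and has slid downslope onto the peg. I retreat straight back along the peg.

```bash
python3 -m jog '[[[0,-10,0],[0,0,0]],[[0,-30,0],[0,0,0]],[[0,-60,0],[0,0,0]],[[0,-100,0],[0,0,0]],[[0,-150,0],[0,0,0]],[[0,-150,0],[0,0,0]],[[0,-150,0],[0,0,0]]]'
python3 - <<'E'
from h import *; from bench import ctrl,cams
s=ctrl.read_state()
for n in ("side","top","wrist"):
    d=cams.get_image(n); pickle.dump((d,s),open(n+"7.pkl","wb")); cv2.imwrite(f"pics/{n}7.png",d["color"][:,:,::-1])
a=cv2.resize(load("side7")[0]["color"][190:310,110:300,::-1],None,fx=4.2,fy=4.2,interpolation=cv2.INTER_CUBIC); cv2.imwrite("pics/side7c.png",a)
# predicted ring outlines when home, for numbers: offset d downslope
P=pose(103.8,40); N=-P[:,1];U=-P[:,2];Y=P[:,0]; F=np.array([.656,.1425,.060])
for c in ("side7","wrist7"):
  d,_=load(c)
  for off in (.016,.020):
   for g in (0,.005):
    q=np.array([proj(d,F+(h+g)*N-off*U+.03*(np.cos(t)*U+np.sin(t)*Y),s) for t in np.linspace(0,6.28,90) for h in (0,.045)]); print(c,off,g,q.min(0).round(1),q.max(0).round(1))
im=load("side7")[0]["color"].astype(int);mx=im.max(2);mn=im.min(2);m=((mx-mn<35)&(mx>90)).astype(np.uint8)
for l in cv2.connectedComponentsWithStats(m)[2]:
    if l[4]>150: print(l)
E
```

```text
clock: 10.45
ee_pos: [0.5528, 0.117, 0.176]
tool_rot: [-1.514, -1.931, 0.901]
wrist_force: [0.7, 0.3, 0.2]
gripper_width: 0.0853
side7 0.016 0 [158.1 226.8] [198.6 266.8]
side7 0.016 0.005 [159.6 225. ] [200.1 265. ]
side7 0.02 0 [159.9 227.7] [200.3 267.6]
side7 0.02 0.005 [161.4 225.9] [201.8 265.8]
wrist7 0.016 0 [224.3 135.3] [292.9 207.7]
wrist7 0.016 0.005 [223.7 135.9] [293.6 209.6]
wrist7 0.02 0 [224.2 131.2] [293.1 203.5]
wrist7 0.02 0.005 [223.6 131.7] [293.8 205.4]
[     0      0    512    384 128068]
[    0     0   230   282 32573]
[  267     0   245   176 20881]
[ 139   89  125   74 3405]
[302  90  37  40 468]
[203 158  29  34 506]
[ 428  171   84  102 4889]
[ 88 183  30  21 493]
[262 200  19  27 433]
[ 93 218  33  17 436]
[ 160  229   40   39 1054]
[ 251  265   35   43 1204]
[   0  327   60   57 1435]
[290 370  40  14 407]
```

View pics/side7c.png

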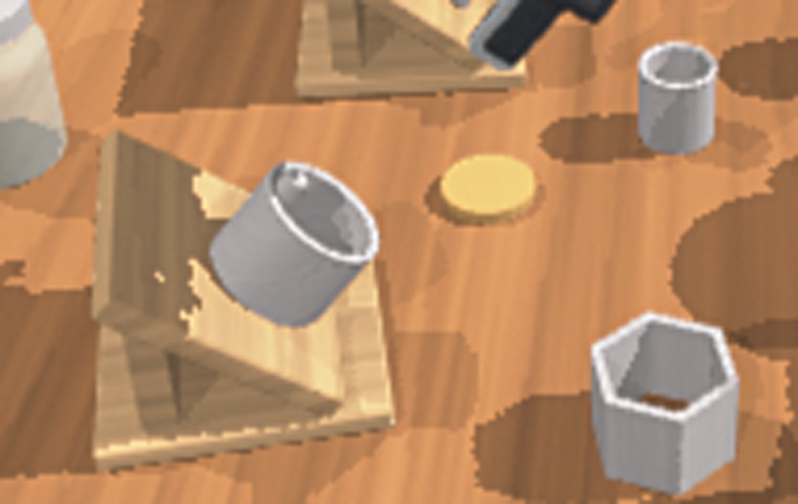

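View pics/wrist7.png

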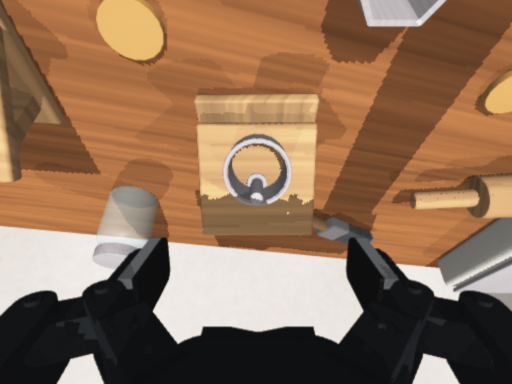

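View pics/side7.png

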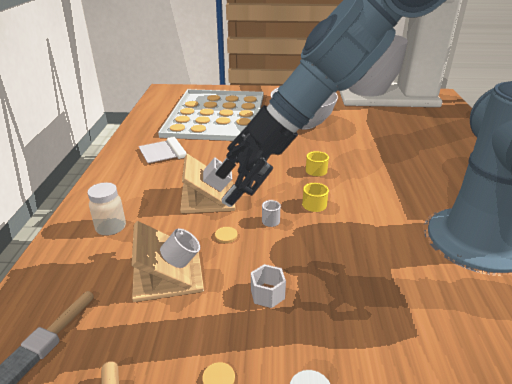

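The ring's outline in the side view spans (160–199, 229–267). For a ring fully home I predicted (160–200, 228–268), and a 5 mm gap would shift it about 1.5 px right and 2 px up. The small cutter, the hex and the yellow ones stand where they were, and the gripper is clear of everything.

```bash
python3 -c "
from bench import ctrl; print(ctrl.hand_in())"
```

```text
the job is handed in; nothing more can be done
None
```

The larger grey ring cutter is hanging on the empty slanted peg, released and flush on the sloping board. I handed the job in at about 10.6 s on the robot's clock. No verdict is reported.

- **Home on the board:** I pressed it down with about 18 N, with the tool 8.1 mm above the board. That matches the 8 mm rim offset at the grasp. After I let go, the ring slid a little downslope until it rested on the peg.
- **Last picture check:** its outline matched the fully home prediction to about 1 px. The top edge was 1.3 px lower than predicted, which I put down to the colour mask. That resolves a gap only to about 2–3 mm.
- **Other things:** the small round, six-sided and yellow cutters look unmoved by eye in the side view. The open gripper is well clear, and the wrist force reads near zero.

One mid-course correction: just before the peg tip the tool sat about 5 mm too far downslope, and I fixed that before going on.

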